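Turn out the chess rooks onto the display tray

ROBOT

A 7-joint arm with a two-finger parallel gripper is mounted at the origin on the work surface. World frame = base frame: x ahead of the robot, y to its left, z up, the work surface at z = 0. Lengths are in m, angles in rad, forces in N, time in s.
With the tool pointing down it reaches from about 0.425 to 0.95 m from the base axis. Payload 4.7 kg.
Tool frame: the origin (TCP) lies on the centre line of the jaws, within the pads' length; the fingertips stand 8 mm ahead of it and the grasp point (between the pads) lies 11 mm behind it; z points along the fingers, y is the line along which they close (so a half turn about z gives the same grasp; the last joint's range is limited). The gripper opens to 85 mm and grips with 20 to 120 N. Pads are 22 mm wide; open, the fingers measure 114 mm over their backs; the gripper's body (76 mm by 85 mm) begins 54 mm behind the grasp point. The pads swing forward as they close: fully open they stand 13 mm farther back than shut.
Start: joints at [1.293, 0.469, -0.049, 1.532, 0.024, 1.141, -0.082], TCP at [0.166, -0.654, 0.239] pointing down, gripper open.
Joint ranges: [-2.59, 2.59], [-0.33, 1.99], [-1.39, 1.29], [0.1, 2.45], [-1.04, 4.18], [0.21, 1.99], [-2.66, 2.66]. Speed limits (rad/s): [2.57, 2.57, 3.14, 3.14, 3.14, 3.14, 3.14].

INTERFACE

Orientations are given as a 3x3 rotation matrix whose columns are the frame's x, y, z axes.
In Python, from rig import arm, cams, sensors gives the robot as it stands (arm), with the cameras (cams) and the readings (sensors). Calls block until the motion is done:
- arm.movep(position, orientation): joint-space move of the TCP to a pose.
- arm.move_l(position, attitude=None, feed=0.15, until_force=None): straight line of the TCP; attitude=None keeps the orientation; feed is the mean speed in m/s. With until_force (N) it stops when the force on the tool has changed by that much, and returns True; else False.
- arm.move_joints(angles): joint-space move.
- arm.command_gripper(opening, newtons=None): finger opening in m; newtons is the grip in N (None keeps the last); returns when the fingers have stopped.
- arm.sleep(seconds).
- arm.inverse_kinematics(position, orientation): joint angles nearest the present ones, or None.
- sensors.sense(): the state.
- cams.camera(name): name is "scene" or "side" or "wrist"; returns the picture (384x512x3 uint8, red, green, blue); there is no depth.
- cams.camera_params(name): a dict with "K" (3x3 intrinsics, pixels), "position" and "rotation" of the camera in the world; the wrist camera has in their place "tool_from_camera" (4x4, takes a point from camera to tool coordinates, whose origin is the TCP and whose axes are the flange's). Camera axes: x right, y down, z forward; pixel columns grow to the right and rows downward; lengths in m; the calibration is good to about 2 mm. A picture is of the moment at which its call begins: read the wrist's pose just before it. camera_params takes no time and is no camera call.
A pose or a line that the arm cannot do raises arm.Unreachable and nothing moves.
- arm.finish_job(): hands the job in; it is judged then, once.
The state is a dict: "time_s": time; "joint_pos": joint angles; "qd": joint speeds; "joint_efforts": joint torques, N m; "position": TCP position; "tcp_rot": TCP orientation; "wrist_force": force on the tool from outside, world axes, zero at the start; "ft_torque": the same for the moment, N m; "finger_gap": finger opening in m; "gripper_force": force on a finger pad.
Only numpy, scipy, OpenCV 4.12 (cv2) and the standard library are available. Lean on these libraries where they do the work, as an engineer would, in place of code of your own. Each camera call takes 0.05 s, during which the arm holds its last target. There are 200 camera calls.

TASK

The two chess rooks are stored head down in the wooden block on the pile of books: holding the loose cover against the block, turn both upside down together, lay them flat and centred in the tray of the display stand with their tabs out over its open ends, and let go. Then lift the block away, leaving both rooks standing upright on the cover in the tray, and put the empty block back flat on the middle of the book pile, either way up. Keep the cover against the block while turning, do not drop a rook, and leave the other things on the desk where they are.

Things in the scene. Friction and masses are not known exactly. Their poses are not given: they have to be found in the camera images.
- books: The book pile: three large closed books lying stacked, fixed, 160 (x) x 124 (y) x 90 high; the block stands on it. Origin: centre of its underside on the desk; -x is the side nearest the robot. The pile and the display stand may each be on the left or on the right. Lengths in mm.
- stand: The display stand: fixed wooden pedestal (90 x 90, foot 110 x 110 x 20) with a tray built onto its top, 106 (x) x 110 (y), 134 high over the rims. The tray has rims, 8 wide and 10 high, along its +x and -x sides and none at its two ends (+y, -y), where tabs can stick out. Origin: centre of the underside on the desk; x points away from the robot. Lengths in mm.
- tray (a point): Centre of the tray floor, 124 above the desk, axes as the stand; the clear floor reaches 45 to each rim (x) and 55 to each open end (y), beyond which the space down to the desk is free. Lengths in mm.
- rack: The storage block: pale wooden open-topped box 54 (x) x 100 (y) x 68 high, 6 mm walls and floor, two pockets 42 x 41 in line along y, 0.2 to 0.4 kg. From each end juts a flat tab, 40 wide (x), 10 thick, flush with the open face: y = 50 to 100 and -50 to -100, z = 58 to 68. Origin: centre of the underside; z points out of the open side. Lengths in mm.
- cover: The loose cover: flat pale wooden plate 58 (x) x 100 (y) x 8, with a tab as thick and 40 wide at each end, y = 50 to 100 and -50 to -100, lying on the block's tabs. 0.08 to 0.15 kg; only its weight keeps it on. Starts on the block within 3 of centred. Origin: centre of the face that lies on the block; z points away from the block. Lengths in mm.
- rook0: A turned dark wooden chess rook, foot 34 across, crown 29 across, 60 high, 45 to 80 g; stored head down in the block's pocket at y = -23.5 (foot 2 mm below the cover, 3 mm play all round). Origin: centre of the foot; z points from foot to crown, so down at the start.
- rook1: The same rook, in the pocket at y = +23.5.
- case: Bystander: black hard spectacles case, 150 x 62 x 36 (mm); origin at the centre of its underside. Not to be moved.
- bowl: Bystander: green glass bowl, 120 across, 55 high (mm); origin at the centre of its underside. Not to be moved.
- mug: Bystander: white mug, 80 across, 95 high (mm); origin at the centre of its underside. Not to be moved.
- weight: Bystander: clear glass paperweight, 76 across, 44 high (mm); origin at the centre of its underside. Not to be moved.
- notebook: Bystander: closed blue cloth notebook, 180 x 120 x 18 (mm); origin at the centre of its underside. Not to be moved.
- penpot: Bystander: dark steel pen pot, 76 across, 100 high (mm); origin at the centre of its underside. Not to be moved.
- tin: Bystander: round brass tin, 93 across, 52 high (mm); origin at the centre of its underside. Not to be moved.

How it is judged:
On the way, in this order (a step that is already met when the one before it is completed fails the run):
1. the block, closed by the cover, lies upside down in the tray on its cover, let go (angle between each of rack, cover's own z axis and vertical above 3.05 rad and z of cover in the frame of rack between 0.062 and 0.073 m and x of cover in the frame of rack between -0.012 and 0.012 m and y of cover in the frame of rack between -0.012 and 0.012 m and z of cover in the frame of stand between 0.125 and 0.137 m and x of cover in the frame of stand between -0.03 and 0.03 m and y of cover in the frame of stand between -0.03 and 0.03 m and contact force between the fingers and rack below 0.05 N and contact force between the fingers and cover below 0.05 N), for 0.2 s.
2. the block is lifted off and the rooks stand upright on the cover in the tray (distance between rack and cover above 0.1 m and angle between cover's own z axis and vertical above 3.05 rad and z of cover in the frame of stand between 0.125 and 0.137 m and x of cover in the frame of stand between -0.03 and 0.03 m and y of cover in the frame of stand between -0.03 and 0.03 m and angle between each of rook0, rook1's own z axis and vertical below 0.12 rad and z of rook0 in the frame of cover between -0.006 and 0.005 m and x of rook0 in the frame of cover between -0.03 and 0.03 m and y of rook0 in the frame of cover between -0.05 and 0.05 m and z of rook1 in the frame of cover between -0.006 and 0.005 m and x of rook1 in the frame of cover between -0.03 and 0.03 m and y of rook1 in the frame of cover between -0.05 and 0.05 m), for 0.1 s.
At the end, for the whole second after the job is handed in: Cover flat in the tray, inner face up, centre within 30 mm of the tray's in x and y; both rooks upright on it (within 7 degrees); the empty block flat on the book pile, either way up, its centre within 40 mm of the pile's middle in x and y; all released and at rest (angle between cover's own z axis and vertical above 3.05 rad and z of cover in the frame of stand between 0.125 and 0.137 m and x of cover in the frame of stand between -0.03 and 0.03 m and y of cover in the frame of stand between -0.03 and 0.03 m and angle between each of rook0, rook1's own z axis and vertical below 0.12 rad and z of rook0 in the frame of cover between -0.006 and 0.005 m and x of rook0 in the frame of cover between -0.03 and 0.03 m and y of rook0 in the frame of cover between -0.05 and 0.05 m and z of rook1 in the frame of cover between -0.006 and 0.005 m and x of rook1 in the frame of cover between -0.03 and 0.03 m and y of rook1 in the frame of cover between -0.05 and 0.05 m and x of rack in the frame of books between -0.04 and 0.04 m and y of rack in the frame of books between -0.04 and 0.04 m and ((angle between rack's own z axis and vertical below 0.08 rad and height (world z) of rack between 0.086 and 0.095 m) or (angle between rack's own z axis and vertical above 3.06 rad and height (world z) of rack between 0.153 and 0.163 m)) and contact force between the fingers and rack below 0.05 N and contact force between the fingers and cover below 0.05 N and linear speed of each of rack, cover, rook0, rook1 below 0.02 m/s); the robot touches nothing.
It fails at once if the cover comes off the block (more than 12 mm of gap or 20 mm of slip) while it is being turned with the rooks inside ((distance between rook0 and rack below 0.085 m and angle between rack's own z axis and vertical between 0.35 and 2.75 rad and not (z of cover in the frame of rack between 0.056 and 0.08 m and x of cover in the frame of rack between -0.02 and 0.02 m and y of cover in the frame of rack between -0.02 and 0.02 m)) or (distance between rook1 and rack below 0.085 m and angle between rack's own z axis and vertical between 0.35 and 2.75 rad and not (z of cover in the frame of rack between 0.056 and 0.08 m and x of cover in the frame of rack between -0.02 and 0.02 m and y of cover in the frame of rack between -0.02 and 0.02 m))).
It fails at once if a rook falls to the desk (height (world z) of any of rook0, rook1 below 0.07 m).
It fails at once if a bystander is moved by more than 25 mm (distance of any of case, bowl, mug, weight, notebook, penpot, tin from where it was at the start of the episode above 0.025 m).
It also fails if it takes over 72 s, if anything falls off the work surface, if the arm or the gripper's body presses on something with over 40 N, if the wrist force passes 120 N, or if a joint passes its speed limit or range.

## Working session

There is one attempt and no reset: what is moved stays moved. The work goes in short steps, each a Python script; the robot and the scene stay as the last script left them, time stands still between calls to the robot, and variables do not carry over. Pictures are saved under pics/ and viewed, at most 10 in all, crops included, and the job is handed in when it is done.

```bash
ls; mkdir -p pics
python3 - <<'E'
from rig import arm, cams, sensors
import cv2,numpy as np
for n in("scene","side"):
    cv2.imwrite(f"pics/{n}0.png",cams.camera(n)[:,:,::-1])
    print(n,cams.camera_params(n))
print(cams.camera_params("wrist")); s=sensors.sense(); print(s["position"],s["tcp_rot"],s["time_s"])
E
```

```text
pics
rig.py
scene {'K': array([[371.95002038,   0.        , 250.46694172],
       [  0.        , 371.95002038, 189.53460582],
       [  0.        ,   0.        ,   1.        ]]), 'position': array([1.35922492, 0.21772131, 0.96520244]), 'rotation': array([[-0.24561412,  0.70099639, -0.66953549],
       [ 0.96933246,  0.17172076, -0.17580264],
       [-0.00826387, -0.69218209, -0.72167559]])}
side {'K': array([[497.24303341,   0.        , 259.14352775],
       [  0.        , 497.24303341, 181.68621297],
       [  0.        ,   0.        ,   1.        ]]), 'position': array([0.12901577, 1.18117814, 0.93574456]), 'rotation': array([[-0.93021464, -0.18785882,  0.31529318],
       [-0.36677703,  0.50681872, -0.78013422],
       [-0.01324139, -0.84133456, -0.54035249]])}
{'K': array([[330.57473468,   0.        , 256.39149988],
       [  0.        , 330.57473468, 192.99283296],
       [  0.        ,   0.        ,   1.        ]]), 'tool_from_camera': array([[-1.96317575e-04, -9.57498837e-01, -2.88437060e-01,
         7.27071169e-02],
       [ 9.99999818e-01, -3.52423037e-04,  4.89282167e-04,
        -3.43297548e-04],
       [-5.70138971e-04, -2.88436912e-01,  9.57498733e-01,
        -1.33466861e-01],
       [ 0.00000000e+00,  0.00000000e+00,  0.00000000e+00,
         1.00000000e+00]])}
[ 0.16606902 -0.65372196  0.23837123] [[ 9.69208968e-01  2.46239158e-01 -5.03570579e-04]
 [ 2.46239662e-01 -9.69207496e-01  1.69086863e-03]
 [-7.17063122e-05 -1.76280409e-03 -9.99998444e-01]] 0.1
```

View pics/scene0.png

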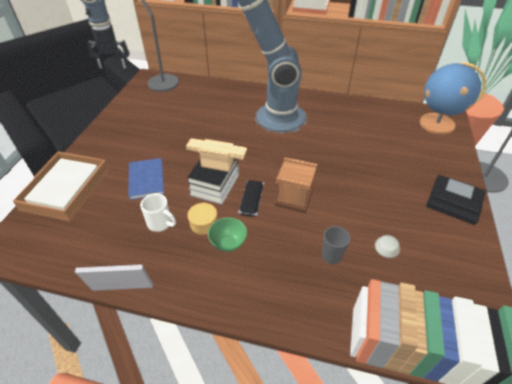

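View pics/side0.png

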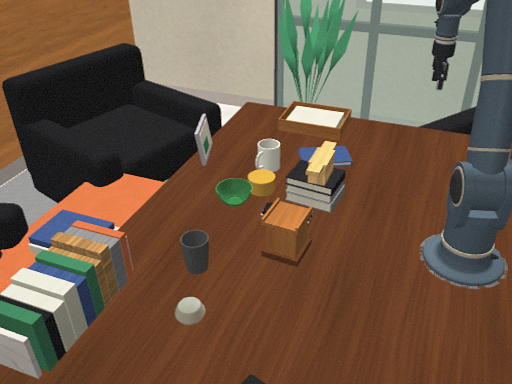

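The scene view shows the block on the pile, with its cover near (217,149), and the stand's tray near (298,168). In the side view they are near (321,162) and (289,216). I'll triangulate roughly and then look with the wrist camera.

```bash
cat > h.py <<'E'
import numpy as np,cv2
from rig import arm, cams, sensors
def cam(n,s=None):
    p=cams.camera_params(n)
    if n!="wrist": return p["K"],np.array(p["position"]),np.array(p["rotation"])
    T=np.array(p["tool_from_camera"]);R=np.array(s["tcp_rot"])
    return p["K"],np.array(s["position"])+R@T[:3,3],R@T[:3,:3]
def ray(c,uv):
    d=c[2]@np.linalg.inv(c[0])@np.array([*uv,1.]);return c[1],d/np.linalg.norm(d)
def tri(obs):
    A=np.zeros((3,3));b=np.zeros(3);M=[]
    for c,uv in obs:
        o,d=ray(c,uv);P=np.eye(3)-np.outer(d,d);A+=P;b+=P@o;M.append((P,o))
    x=np.linalg.solve(A,b);return x,[round(float(np.linalg.norm(P@(x-o))),4) for P,o in M]
def atz(c,uv,z):
    o,d=ray(c,uv);return o+d*(z-o[2])/d[2]
def shot(name):
    s=sensors.sense();im=cams.camera("wrist")[:,:,::-1].copy();cv2.imwrite(f"pics/{name}.png",im)
    c=cam("wrist",s);np.savez(f"pics/{name}.npz",K=c[0],p=c[1],R=c[2]);return c,im
def load(name):
    z=np.load(f"pics/{name}.npz");return z["K"],z["p"],z["R"]
def down(yaw):  # tool z down, tool x at angle yaw
    c,s=np.cos(yaw),np.sin(yaw);return np.array([[c,s,0],[s,-c,0],[0,0,-1.]])
E
python3 - <<'E'
from h import *
S,D=cam("scene"),cam("side")
for a,b in (((217,149),(321,162)),((298,168),(289,216))): print(tri([(S,a),(D,b)]))
for uv,z in (((251,198),.036),((145,178),.018),((155,212),.05),((202,218),.03),((228,234),.03),((335,245),.05),((387,246),.02),((457,198),.02)): print(uv,atz(S,uv,z).round(3))
for p in ([.5,-.2,.45],[.5,-.1,.45],[.5,0,.45],[.45,-.1,.5]):
  for y in(0,np.pi,1.57,-1.57): q=arm.inverse_kinematics(p,down(y)); print(p,round(y,1),None if q is None else np.round(q,2))
E
```

```text
(array([ 0.44876604, -0.1350786 ,  0.14856999]), [0.0042, 0.0042])
(array([0.45872374, 0.14520058, 0.13145371]), [0.0045, 0.0045])
(251, 198) [0.535 0.003 0.036]
(145, 178) [ 0.515 -0.401  0.018]
(155, 212) [ 0.681 -0.28   0.05 ]
(202, 218) [ 0.653 -0.132  0.03 ]
(228, 234) [ 0.695 -0.031  0.03 ]
(335, 245) [0.672 0.295 0.05 ]
(387, 246) [0.615 0.452 0.02 ]
(457, 198) [0.353 0.684 0.02 ]
[0.5, -0.2, 0.45] 0 [ 0.63  0.15 -0.38  1.51  0.06  1.49 -1.32]
[0.5, -0.2, 0.45] 3.1 [ 0.95  0.2  -0.78  1.49  0.14  1.51  1.74]
[0.5, -0.2, 0.45] 1.6 [ 0.82  0.18 -0.62  1.5   0.1   1.5   0.2 ]
[0.5, -0.2, 0.45] -1.6 [-0.62  0.19  1.11  1.57 -0.17  1.49 -2.64]
[0.5, -0.1, 0.45] 0 [ 0.63  0.12 -0.57  1.56  0.06  1.49 -1.52]
[0.5, -0.1, 0.45] 3.1 [ 0.87  0.15 -0.86  1.55  0.12  1.49  1.58]
[0.5, -0.1, 0.45] 1.6 [ 0.77  0.14 -0.73  1.55  0.09  1.49  0.03]
[0.5, -0.1, 0.45] -1.6 None
[0.5, 0, 0.45] 0 [ 0.66  0.13 -0.83  1.57  0.09  1.49 -1.74]
[0.5, 0, 0.45] 3.1 [ 0.83  0.17 -1.04  1.56  0.14  1.5   1.35]
[0.5, 0, 0.45] 1.6 [ 0.72  0.14 -0.9   1.56  0.11  1.49 -0.18]
[0.5, 0, 0.45] -1.6 None
[0.45, -0.1, 0.5] 0 [ 0.72  0.02 -0.59  1.54  0.01  1.58 -1.44]
[0.45, -0.1, 0.5] 3.1 [ 0.91  0.03 -0.79  1.54  0.02  1.59  1.69]
[0.45, -0.1, 0.5] 1.6 [ 0.86  0.02 -0.74  1.54  0.02  1.58  0.12]
[0.45, -0.1, 0.5] -1.6 None
```

The coarse estimate puts the block near (0.449,-0.135) and the stand near (0.459,0.145), with heights that fit. Next I'll take wrist views from two places that each see both.

Run:
```python
from h import *
for n,p in (("w1",[.52,-.12,.42]),("w2",[.52,.12,.42])):
    arm.movep(p,down(0)); c,im=shot(n)
    for t,C,wd in (("b",[.449,-.135,.15],0),("s",[.459,.145,.13],0)):
        x=c[0]@(c[2].T@(np.array(C)-c[1])); print(n,t,(x[:2]/x[2]).round())
    cv2.imwrite(f"pics/{n}v.png",cv2.resize(im,(800,600),interpolation=cv2.INTER_CUBIC))
print(sensors.sense()["time_s"])
```

```text
w1 b [267. 209.]
w1 s [ 58. 198.]
w2 b [452. 209.]
w2 s [236. 198.]
3.5167
```

View pics/w1v.png

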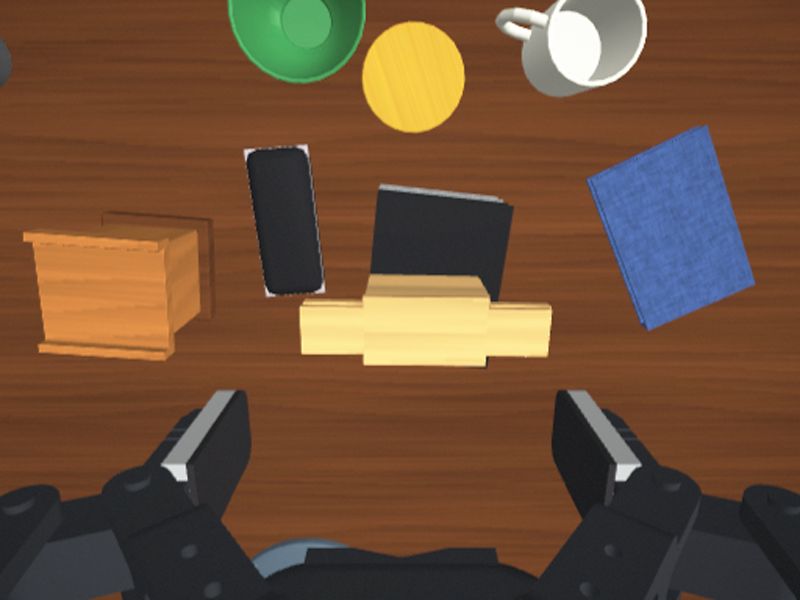

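View pics/w2v.png

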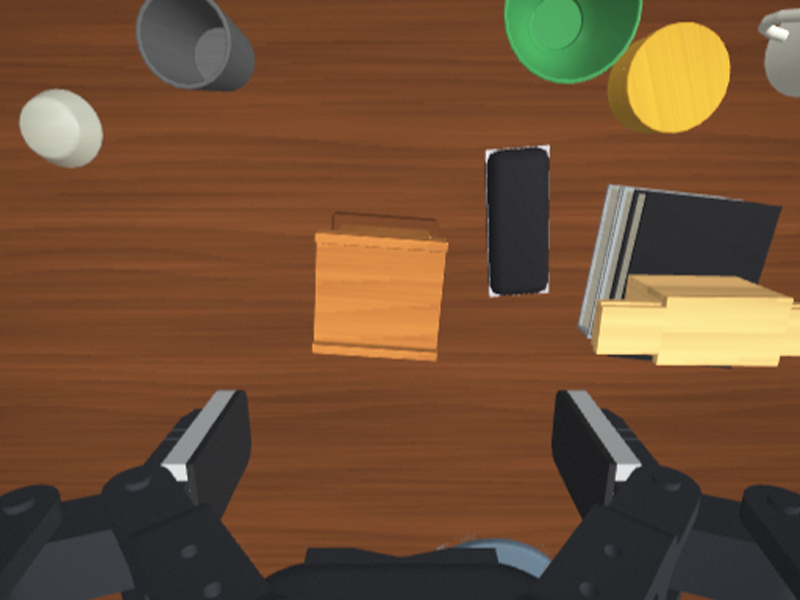

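In both views the block runs nearly along world y. The cover's tab ends are at (300,330) and (550,332) of the 800-px view w1. The tray is yawed about 4°, with far rim corners (316,233)/(448,242) and near ones (313,353)/(437,360) in w2. The books are yawed about 8°. Next I'll triangulate the corners.

```bash
cat > m.py <<'E'
from h import *
C1,C2=load("w1"),load("w2")
G=[cv2.cvtColor(cv2.imread(f"pics/{n}.png"),cv2.COLOR_BGR2GRAY) for n in("w1","w2")]
def sp(i,p):
    a=np.array([[p]],np.float32)/1.5625
    r=cv2.cornerSubPix(G[i],a.copy(),(4,4),(-1,-1),(3,40,.01))[0,0]
    return r if np.linalg.norm(r-a[0,0])<3 else a[0,0]
P={"cov_bodyL_near":((364,364),(657,362)),"cov_bodyR_near":((488,366),(778,366)),"cov_bodyL_far":((364,293),(664,298)),"cov_bodyR_far":((488,298),(792,300)),
"tabL_near":((300,354),(596,354)),"tabL_far":((301,306),(602,306)),
"tray_farL":((24,233),(316,233)),"tray_farR":((168,241),(448,242)),"tray_nearL":((40,353),(313,353)),"tray_nearR":((174,359),(437,360)),
"book_farL":((380,188),(647,194)),"book_farR":((512,206),(781,207)),}
for k,(a,b) in P.items():
    a,b=sp(0,a),sp(1,b); x,e=tri([(C1,a),(C2,b)]); print(k,(a*1.5625).round(1),(b*1.5625).round(1),x.round(4),e)
E
python3 m.py
python3 - <<'E'
import cv2,numpy as np
a=cv2.imread("pics/w1.png");b=cv2.imread("pics/w2.png")
f=lambda im,x,y,w,h:cv2.resize(im[y:y+h,x:x+w],None,fx=4,fy=4,interpolation=cv2.INTER_CUBIC)
cv2.imwrite("pics/m1.png",np.vstack([f(a,185,170,175,70),f(b,370,170,142,70) if 0 else cv2.copyMakeBorder(f(b,370,170,142,70),0,0,0,132,0)]))
E
```

```text
cov_bodyL_near [363.  364.2] [655.3 364.2] [ 0.4217 -0.0903  0.1639] [0.0, 0.0]
cov_bodyR_near [484.6 365. ] [776.6 365.3] [ 0.4207 -0.1897  0.1641] [0.0002, 0.0002]
cov_bodyL_far [364. 293.] [664. 298.] [ 0.4786 -0.0921  0.1584] [0.002, 0.002]
cov_bodyR_far [490.  301.4] [793.  299.7] [ 0.4757 -0.1916  0.1637] [0.0007, 0.0007]
tabL_near [300.9 353.3] [595.8 353.5] [ 0.4317 -0.0403  0.1647] [0.0, 0.0]
tabL_far [299.1 305.7] [600.9 302.5] [ 0.4728 -0.0409  0.1623] [0.0013, 0.0013]
tray_farL [ 22.4 231.9] [314.3 233.1] [0.5254 0.1882 0.1316] [0.0002, 0.0002]
tray_farR [167.6 238.5] [448.  241.9] [0.516  0.0771 0.1165] [0.0013, 0.0013]
tray_nearL [ 38.3 351.8] [311.2 350.4] [0.4211 0.1963 0.1321] [0.0008, 0.0008]
tray_nearR [174. 359.] [436.6 357.5] [0.408  0.0851 0.1178] [0.0008, 0.0008]
book_farL [377.8 187.1] [647. 194.] [ 0.5547 -0.1012  0.0873] [0.0029, 0.0029]
book_farR [513.  206.1] [781.7 205.6] [ 0.5413 -0.2211  0.09  ] [0.0002, 0.0002]
```

View pics/m1.png

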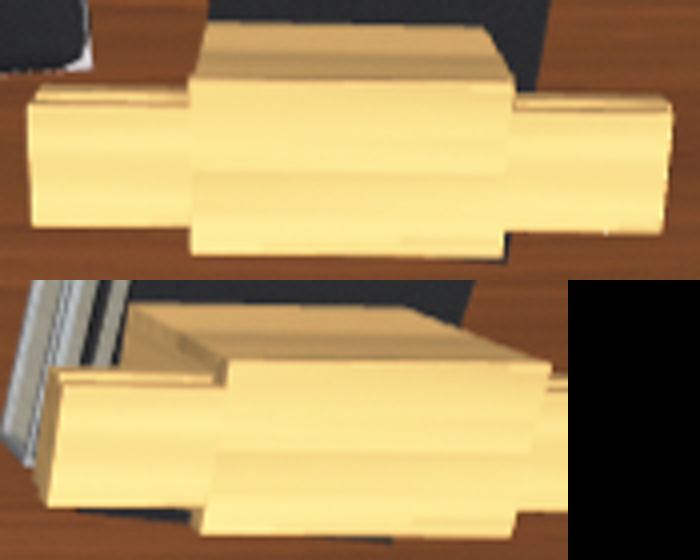

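```bash
cat > m2.py <<'E'
from h import *
C1,C2=load("w1"),load("w2")
a={"Ln":(190,254),"Rn":(503,258),"Rf":(513,79),"Lf":(190,78),"tLf":(29,104),"tLn":(33,226),"tRf":(670,108),"tRn":(663,234)}
b={"Lf":(226,80),"Ln":(200,257),"Rn":(513,257),"Rf":(549,81),"tLf":(61,102),"tLn":(48,227)}
f=lambda p,x0:(x0+p[0]/4,170+p[1]/4)
for z in(.164,.166):
  W={}
  for k in a: W.setdefault(k,[]).append(atz(C1,f(a[k],185),z)[:2])
  for k in b: W.setdefault(k,[]).append(atz(C2,f(b[k],370),z)[:2])
  for k in W: print(k,np.round(W[k],4).tolist())
  W={k:np.mean(v,0) for k,v in W.items()}
  for L,R in (("L","R"),("tL","tR")):
    c=(W[L+"n"]+W[L+"f"]+W[R+"n"]+W[R+"f"])/4; d=W[L+"n"]+W[L+"f"]-W[R+"n"]-W[R+"f"]
    print(z,L,"c",c.round(4),"yaw deg",np.degrees(np.arctan2(-d[0],d[1])).round(2),"len",np.linalg.norm(d)/2)
t=[(316,234),(448,242.5),(313,353),(437,360)]
w=[atz(C2,np.array(p)/1.5625,.134) for p in t]; print(np.round(w,4),"stand c",np.mean(w,0).round(4),"size",[np.linalg.norm(w[i]-w[j]).round(4) for i,j in((0,1),(2,3),(0,2),(1,3))])
t1=[(24,233),(40,353)];print([atz(C1,np.array(p)/1.5625,.134).round(4) for p in t1])
w1=[atz(C1,np.array(p)/1.5625,.09) for p in((380,188),(512,206.5))]; w2=[atz(C2,np.array(p)/1.5625,.09) for p in((647,194),(781,207),(588,337))]
print("books",np.round(w1,4),np.round(w2,4))
E
python3 m2.py
```

```text
Ln [[0.4212, -0.0906], [0.4202, -0.0913]]
Rn [[0.4196, -0.1905], [0.4198, -0.1915]]
Rf [[0.4791, -0.1909], [0.4785, -0.1904]]
Lf [[0.4797, -0.0919], [0.4791, -0.0911]]
tLf [[0.4715, -0.0421], [0.4722, -0.0412]]
tLn [[0.431, -0.041], [0.4307, -0.0416]]
tRf [[0.4697, -0.2398]]
tRn [[0.4277, -0.241]]
0.164 L c [ 0.4497 -0.141 ] yaw deg -0.47 len 0.0996161422150907
0.164 tL c [ 0.45   -0.1409] yaw deg -0.76 len 0.19890921469243983
Ln [[0.4221, -0.0907], [0.4211, -0.0902]]
Rn [[0.4205, -0.1902], [0.4207, -0.1899]]
Rf [[0.4797, -0.1905], [0.479, -0.1888]]
Lf [[0.4803, -0.0921], [0.4797, -0.09]]
tLf [[0.4721, -0.0425], [0.4729, -0.0404]]
tLn [[0.4318, -0.0415], [0.4316, -0.0408]]
tRf [[0.4703, -0.2392]]
tRn [[0.4286, -0.2404]]
0.166 L c [ 0.4504 -0.1403] yaw deg -0.47 len 0.09910410127506224
0.166 tL c [ 0.4508 -0.1405] yaw deg -0.75 len 0.1985012946683
[[0.5248 0.1865 0.134 ]
 [0.5174 0.0787 0.134 ]
 [0.4204 0.1944 0.134 ]
 [0.4133 0.0859 0.134 ]] stand c [0.469  0.1364 0.134 ] size [np.float64(0.108), np.float64(0.1087), np.float64(0.1047), np.float64(0.1043)]
[array([0.5251, 0.1853, 0.134 ]), array([0.4199, 0.1938, 0.134 ])]
books [[ 0.557  -0.1033  0.09  ]
 [ 0.5407 -0.2202  0.09  ]] [[ 0.552  -0.0999  0.09  ]
 [ 0.5403 -0.2207  0.09  ]
 [ 0.4177 -0.0615  0.09  ]]
```

Everything checks out: cover top at 0.164 m, tray outline 108×104.5 mm, far book edge 120 mm long. The block is at (0.450,-0.1405) with yaw -0.7°, the stand at (0.469,0.136) with yaw -4.1°, and the books at about (0.468,-0.1515) with yaw -7°.

My plan is to grip both tabs at the -y end with the tool horizontal. I'll roll the pair and yaw it so that the gripper ends at the tray's +y end, clear of the pile. Next I'll check IK for a range of tool angles α.

```bash
cat > plan.py <<'E'
from h import *
Bc=np.array([.4502,-.1405]);by=-np.radians(.7)
Sc=np.array([.469,.1364]);sy=-np.radians(4.1)
def Rz(a):
    c,s=np.cos(a),np.sin(a);return np.array([[c,-s,0],[s,c,0],[0,0,1.]])
# tool frame in block frame: z in the block's xy plane at angle al from +y towards +x, y=s*z_block
def T_bt(al,s,yb=-.080):
    z=np.array([np.sin(al),np.cos(al),0]);y=np.array([0,0,s*1.]);x=np.cross(y,z)
    return np.column_stack([x,y,z]), np.array([0,yb,0])+.011*z   # TCP 11 mm ahead of the grasp point
ZG=.067  # grasp height in block frame (tabs 58..76)
def pick(al,s,dz=0,back=0):
    R,t=T_bt(al,s);t=t+[0,0,ZG]-back*R[:,2];M=Rz(by)
    return np.array([*Bc,.090+dz])+M@t, M@R
def place(al,s,dz=0,back=0,floor=.124):   # block rotated pi about its x
    R,t=T_bt(al,s);t=t+[0,0,ZG]-back*R[:,2];M=Rz(sy)@np.diag([1,-1,-1.])
    return np.array([*Sc,floor+.076+dz])+M@t, M@R
E
python3 - <<'E'
from plan import *
for s in(1,-1):
  for d in range(0,76,15):
    a=np.radians(d);r=[]
    for p,R in(pick(a,s),pick(a,s,.2),place(a,s),place(a,s,.2)):
        q=arm.inverse_kinematics(p,R);r.append("None" if q is None else str(np.round(q,2).tolist()))
    print(s,d,*r,sep=" | ")
E
```

```text
1 | 0 | [1.48, 1.37, -1.19, 1.65, -0.22, 1.47, 1.96] | [1.48, 1.01, -1.19, 1.63, -0.56, 1.62, 1.93] | [-0.95, 1.01, 0.14, 1.61, 0.67, 1.92, 0.41] | [-1.19, 0.78, 0.52, 1.63, 0.71, 1.97, 0.78]
1 | 15 | [1.61, 1.35, -1.19, 1.79, -0.3, 1.22, 2.01] | [1.61, 0.94, -1.18, 1.77, -0.68, 1.41, 2.01] | [-0.9, 0.96, -0.05, 1.75, 0.89, 1.89, 0.31] | [-1.03, 0.66, 0.14, 1.76, 0.94, 1.98, 0.63]
1 | 30 | [1.73, 1.33, -1.19, 1.94, -0.43, 0.96, 2.11] | [1.73, 0.86, -1.18, 1.93, -0.85, 1.22, 2.13] | [-0.83, 0.93, -0.24, 1.89, 1.12, 1.89, 0.21] | [-0.97, 0.58, -0.05, 1.91, 1.12, 1.92, 0.57]
1 | 45 | [1.82, 1.32, -1.19, 2.1, -0.66, 0.7, 2.33] | [1.89, 0.87, -1.32, 2.08, -0.99, 0.93, 2.22] | [-0.73, 0.93, -0.43, 2.05, 1.35, 1.95, 0.12] | [-0.73, 0.54, -0.43, 2.05, 1.35, 1.96, 0.51]
1 | 60 | [1.95, 1.49, -1.33, 2.27, -0.79, 0.3, 2.48] | None | [-0.9, 0.87, -0.24, 2.22, 1.5, 1.76, 0.05] | [-0.91, 0.43, -0.24, 2.23, 1.49, 1.73, 0.49]
1 | 75 | None | None | [-1.38, 0.92, 0.33, 2.41, 1.67, 1.32, -0.18] | [-1.95, 0.6, 1.11, 2.44, 1.68, 0.97, 0.29]
-1 | 0 | [1.04, 0.98, -0.38, 1.68, -0.73, 1.75, -0.57] | [1.02,
[... 251 characters left out ...]
0.52, 1.77, 0.66, 1.58, -2.56] | [-1.03, 0.66, 0.14, 1.76, 0.94, 1.98, -2.51]
-1 | 30 | [1.48, 1.02, -0.75, 1.96, -0.87, 1.22, -0.6] | [1.63, 0.74, -0.99, 1.93, -0.97, 1.34, -0.9] | [-1.39, 1.01, 0.52, 1.93, 0.83, 1.4, -2.66] | [-0.97, 0.58, -0.05, 1.91, 1.12, 1.92, -2.57]
-1 | 45 | [1.65, 1.08, -0.9, 2.11, -1.03, 0.94, -0.48] | [1.89, 0.87, -1.32, 2.08, -0.99, 0.93, -0.92] | [-1.73, 1.2, 0.91, 2.1, 0.78, 0.93, -2.57] | [-0.74, 0.53, -0.41, 2.05, 1.35, 1.95, -2.63]
-1 | 60 | [1.93, 1.43, -1.28, 2.27, -0.97, 0.36, -0.5] | None | [-1.95, 1.48, 1.16, 2.27, 0.75, 0.44, -2.57] | [-1.06, 0.42, -0.05, 2.23, 1.46, 1.65, -2.66]
-1 | 75 | None | None | None | [-0.32, 0.5, -0.93, 2.36, 1.8, 1.9, -2.63]
```

IK suggests a simple flip. With s=1 and α≈0, the tool starts pointing +y, swings through straight down to -y, and so turns the block end over end about x. The gripper ends at the tray's free +y end. Now the approach and a soft grip.

```bash
cat >> plan.py <<'E'
def Rx(a):
    c,s=np.cos(a),np.sin(a);return np.array([[1,0,0],[0,c,-s],[0,s,c]])
AL=0.;S=1
def swing(f,p,yaw):   # tool pose with the block turned f rad from upright, grasp point at p
    R=Rz(yaw)@Rx(-f)@T_bt(AL,S)[0];return np.array(p)+.011*R[:,2],R
def st(m=""):
    s=sensors.sense();print(m,"t",round(s["time_s"],1),"p",np.round(s["position"],4),"gap",round(s["finger_gap"],4),"F",np.round(s["wrist_force"],1),"T",np.round(s["ft_torque"],2),"gf",np.round(s["gripper_force"],1),"q",np.round(s["joint_pos"],2));return s
E
python3 - <<'E'
from plan import *
arm.movep(*swing(np.pi/2,[.46,-.30,.42],by))
arm.movep(*swing(np.pi/4,[.45,-.33,.33],by)); st()
p,R=pick(0,1,.1,.09); arm.movep(p,R); st()
p,R=pick(0,1,0,.09); arm.move_l(p,R); arm.command_gripper(.06)
p,R=pick(0,1); arm.move_l(p,R,feed=.1,until_force=6); st("at")
arm.command_gripper(.03,20); st("30")
for n in("side","scene"): cv2.imwrite(f"pics/a_{n}.png",cams.camera(n)[:,:,::-1])
a=cv2.imread("pics/a_side.png")[110:230,230:400];b=cv2.imread("pics/a_scene.png")[100:220,150:320]
cv2.imwrite("pics/a.png",np.hstack([cv2.resize(x,None,fx=2.3,fy=2.3,interpolation=2) for x in(a,b)]))
E
```

```text
t 7.3 p [ 0.4492 -0.3244  0.3193] gap 0.0852 F [0.3 0.8 1.3] T [-0.62 -0.03  0.05] gf 0.0 q [ 1.2   0.58 -0.6   1.46 -0.32  1.66  2.21]
 t 7.8 p [ 0.4497 -0.2984  0.2595] gap 0.0853 F [ 0.5 -0.1  0.8] T [-0.98 -0.01  0.02] gf 0.0 q [ 1.26  0.97 -0.64  1.49 -0.65  1.88  2.27]
at t 10.1 p [ 0.4495 -0.2102  0.1568] gap 0.06 F [0.9 0.3 0.6] T [-1.03  0.06 -0.  ] gf 0.0 q [ 1.21  1.05 -0.64  1.66 -0.61  1.65  2.41]
30 t 10.5 p [ 0.4494 -0.2096  0.1569] gap 0.0296 F [0.3 0.4 0.5] T [-0.97  0.01 -0.01] gf 0.0 q [ 1.21  1.05 -0.64  1.67 -0.61  1.65  2.41]
```

View pics/a.png

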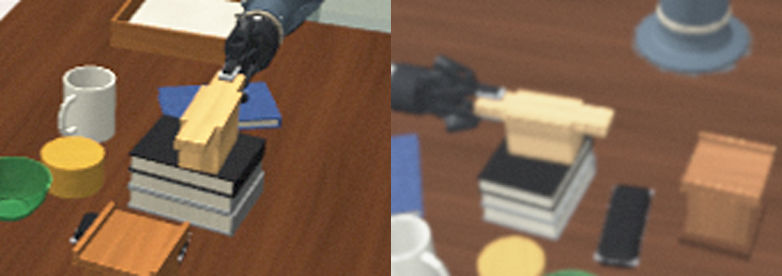

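The fingers straddle the tab stack (left crop near (232,75), right crop near (478,100)) with no contact at a 30 mm gap. I'll close softly, centre on force, then grip hard and lift.

Run:
```python
from plan import *
f0=np.array(sensors.sense()["wrist_force"])
for g in np.arange(.027,.0169,-.001):
    arm.command_gripper(g,20); s=sensors.sense(); dF=np.array(s["wrist_force"])-f0
    print(round(g,3),round(s["finger_gap"],4),dF.round(1),np.round(s["gripper_force"],1))
    if abs(dF[2])>2 or np.max(s["gripper_force"])>2: break
```

```text
0.027 0.0271 [ 0.1  0.1 -0.2] 0.0
0.026 0.026 [ 1.1 -0.7  1.6] 0.0
0.025 0.0248 [ 0.9 -0.1  0.5] 0.0
0.024 0.0239 [-0.2  0.1  0.6] 0.0
0.023 0.0226 [ 1.2 -0.2  0.3] 0.0
0.022 0.0216 [-0.2 -0.1  0.7] 0.0
0.021 0.0208 [0.7 0.1 0.9] 0.0
0.02 0.0202 [ 0.9 -0.5  0.4] 0.0
0.019 0.019 [-0.9 -0.1  0.3] 0.0
0.018 0.0181 [-0.3 -1.   1.2] 0.3
0.017 0.0177 [-0.  -1.5  1.5] 20.2
```

Contact is balanced at a gap of 17.7 mm, so the grasp height is right. Now a firm grip, lift and swing.

Run:
```python
from plan import *
arm.command_gripper(.01,120); st("grip")
p,R=pick(0,1,.02); arm.move_l(p,R,feed=.05); st("lift")
p,R=pick(0,1,.16); arm.move_l(p,R,feed=.12)
a=pick(0,1,.16);b=place(0,1,.14)
ga=a[0]-.011*a[1][:,2]; gb=b[0]-.011*b[1][:,2]
n=8
for i in range(1,n+1):
    t=i/n; f=np.pi*t; g=ga+(gb-ga)*t; g[2]+=.10*np.sin(f)
    arm.move_l(*swing(f,g,by+(sy-by)*t),feed=.09); st(f"{i}")
for n in("side","scene"): cv2.imwrite(f"pics/b_{n}.png",cams.camera(n)[:,:,::-1])
x=cv2.imread("pics/b_side.png")[80:250,230:400];y=cv2.imread("pics/b_scene.png")[80:250,200:370]
cv2.imwrite("pics/b.png",np.hstack([cv2.resize(x,None,fx=2.3,fy=2.3,interpolation=2) for x in(x,y)]))
```

```text
grip t 13.2 p [ 0.4494 -0.2096  0.1571] gap 0.0166 F [ 1.  -1.7  0.5] T [-0.75 -0.    0.04] gf 116.8 q [ 1.21  1.05 -0.64  1.67 -0.61  1.65  2.41]
lift t 13.7 p [ 0.4493 -0.2096  0.1768] gap 0.0165 F [ 0.2  0.2 -5.1] T [-2.33  0.02 -0.05] gf 117.0 q [ 1.22  1.02 -0.65  1.67 -0.62  1.66  2.39]
1 t 15.9 p [ 0.4522 -0.1563  0.3446] gap 0.0166 F [ 0.1 -0.3 -4.9] T [-2.2   0.11  0.01] gf 117.1 q [ 1.21  0.56 -0.72  1.72 -0.65  1.62  2.19]
2 t 16.6 p [ 0.4553 -0.1048  0.3677] gap 0.0164 F [-0.2 -0.3 -5. ] T [-1.67  0.01  0.03] gf 117.1 q [ 1.12  0.31 -0.73  1.75 -0.52  1.49  2.06]
3 t 17.4 p [ 0.4585 -0.054   0.3817] gap 0.0168 F [ 0.2 -0.7 -5.1] T [-0.87  0.04 -0.02] gf 117.2 q [ 0.97  0.12 -0.76  1.76 -0.31  1.37  1.81]
4 t 18.1 p [ 0.4619 -0.004   0.3831] gap 0.0166 F [ 0.1 -1.  -4.9] T [ 0.02 -0.05 -0.01] gf 117.3 q [ 0.75  0.07 -0.86  1.76  0.05  1.34  1.4 ]
5 t 18.8 p [0.4655 0.0464 0.3713] gap 0.0168 F [-0.1 -0.3 -4.5] T [ 0.96 -0.08 -0.02] gf 117.5 q [ 0.42  0.19 -0.95  1.75  0.48  1.52  0.9 ]
6 t 19.6 p [0.4685 0.098  0.3475] gap 0.0164 F [-0.5 -0.6 -4. ] T [ 1.67 -0.14 -0.03] gf 117.6 q [ 0.04  0.42 -0.9   1.72  0.75  1.86  0.52]
7 t 20.5 p [0.4712 0.1512 0.3132] gap 0.0168 F [ 0.3  0.2 -3.8] T [ 2.18 -0.15 -0.04] gf 117.8 q [-0.56  0.55 -0.31  1.69  0.76  1.98  0.48]
8 t 21.4 p [0.4744 0.2044 0.2736] gap 0.0166 F [-0.8 -0.4 -3.8] T [ 2.38 -0.07  0.08] gf 118.0 q [-1.07  0.82  0.34  1.64  0.71  1.98  0.63]
```

View pics/b.png

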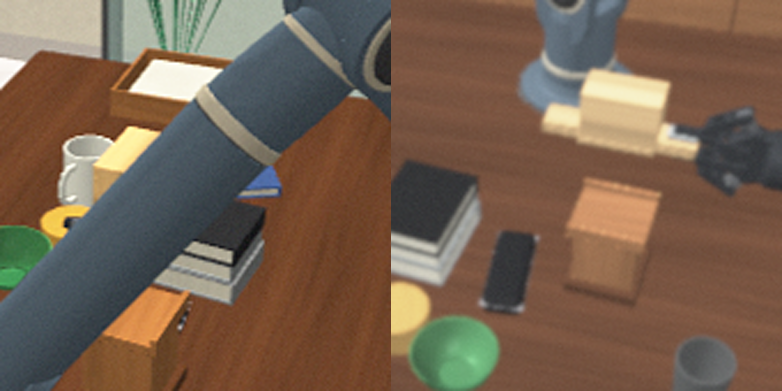

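The pair is inverted and intact above the tray (right crop, block near (622,112), tray near (615,200)). Now I'll lower it, release and retreat.

Run:
```python
from plan import *
arm.move_l(*place(0,1,.02),feed=.08); st("above")
print(arm.move_l(*place(0,1,-.006),feed=.02,until_force=5)); s=st("touch")
print("h over nominal",s["position"][2]-place(0,1)[0][2])
arm.command_gripper(.028,20); st("open"); arm.command_gripper(.06); st("open2")
p,R=place(0,1); z=R[:,2]; q=np.array(s["position"])-.10*z
arm.move_l(q,feed=.15); arm.move_l(q+[0,0,.16],feed=.25); st("clear")
arm.command_gripper(.085)
arm.movep(*swing(np.pi/2,[.50,.25,.46],sy)); arm.movep([.54,.13,.40],down(np.pi*0+sy)); st("over")
c,im=shot("w3"); arm.movep([.54,.05,.40],down(sy));shot("w4")
for n in("w3","w4"): cv2.imwrite(f"pics/{n}v.png",cv2.imread(f"pics/{n}.png"))
cv2.imwrite("pics/w3v.png",cv2.resize(cv2.imread("pics/w3.png")[80:300,120:420],None,fx=2.6,fy=2.6,interpolation=2))
```

```text
above t 23.1 p [0.4741 0.2053 0.1534] gap 0.0167 F [ 0.2 -0.7 -4.2] T [ 2.29 -0.18 -0.05] gf 118.0 q [-1.05  1.    0.31  1.63  0.62  1.87  0.52]
True
touch t 24.1 p [0.4739 0.2053 0.133 ] gap 0.0165 F [1.2 0.8 4.4] T [ 0.19 -0.    0.1 ] gf 118.4 q [-1.05  1.03  0.3   1.62  0.61  1.85  0.5 ]
h over nominal 3.1010352070010017e-05
open t 24.4 p [0.4734 0.2054 0.1307] gap 0.0281 F [ 0.9 -0.1 -0.3] T [ 1.06 -0.13  0.03] gf 0.0 q [-1.05  1.03  0.3   1.62  0.61  1.85  0.5 ]
open2 t 24.8 p [0.4735 0.2055 0.1308] gap 0.06 F [-0.3 -0.1  0.5] T [ 1.04 -0.1  -0.01] gf 0.0 q [-1.05  1.03  0.3   1.62  0.61  1.85  0.5 ]
clear t 26.4 p [0.4807 0.3045 0.2919] gap 0.0604 F [ 0.  -1.5 -0.5] T [ 1.05 -0.09 -0.01] gf 0.0 q [-1.34  1.01  0.75  1.43  0.54  1.98  0.95]
over t 30.1 p [0.54   0.1304 0.3997] gap 0.085 F [0.4 0.2 0.1] T [0.01 0.02 0.05] gf 0.0 q [-1.19  0.27  1.12  1.62 -0.24  1.4  -1.69]
```

View pics/w3v.png

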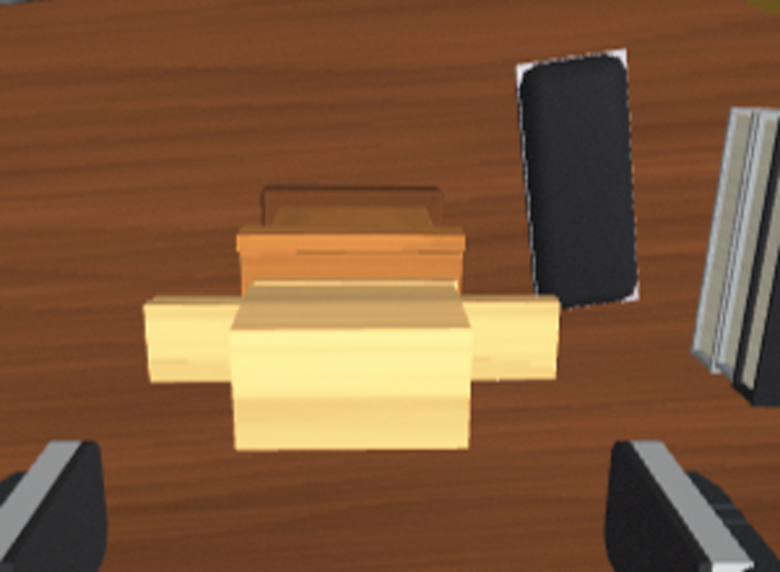

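The block lies upside down, flat and aligned in the tray; its top-face corners in the crop are (231,328), (471,328), (469,449) and (235,449). I'll locate that face and grip the walls from above.

Run:
```python
from plan import *
C=load("w3")
w=np.array([atz(C,(120+u/2.6,80+v/2.6),.2) for u,v in((231,328),(471,328),(469,449),(235,449))])
c=w.mean(0); d=(w[0]+w[3]-w[1]-w[2])/2; print(w.round(4).tolist(),c.round(4),"len",np.linalg.norm(d).round(4),"yaw",np.degrees(np.arctan2(-d[0],d[1])).round(2))
for y in(np.pi/2,-np.pi/2):
  for p in([c[0],c[1],.19],[c[0],c[1],.38],[.468,-.1515,.36],[.468,-.1515,.15]):
    q=arm.inverse_kinematics(p,down(y+sy)); print(y,p,None if q is None else np.round(q,2))
```

```text
[[0.5013, 0.1837, 0.2], [0.4943, 0.0856, 0.2], [0.4396, 0.0882, 0.2], [0.4468, 0.1881, 0.2]] [0.4705 0.1364 0.2   ] len 0.0993 yaw -4.1
1.5707963267948966 [np.float64(0.47048767016199694), np.float64(0.13640311787839993), 0.19] [-1.02  0.27  0.79  2.05 -0.24  0.91 -0.17]
1.5707963267948966 [np.float64(0.47048767016199694), np.float64(0.13640311787839993), 0.38] [-1.19  0.05  0.87  1.79 -0.04  1.32 -0.38]
1.5707963267948966 [0.468, -0.1515, 0.36] [-0.75  0.08  1.06  1.82 -0.07  1.28  0.26]
1.5707963267948966 [0.468, -0.1515, 0.15] [-0.43  0.36  0.82  2.09 -0.35  0.84  0.52]
-1.5707963267948966 [np.float64(0.47048767016199694), np.float64(0.13640311787839993), 0.19] [ 0.55  0.46 -1.17  1.97  0.5   1.03  2.22]
-1.5707963267948966 [np.float64(0.47048767016199694), np.float64(0.13640311787839993), 0.38] [ 0.66  0.21 -1.18  1.71  0.2   1.36  2.51]
-1.5707963267948966 [0.468, -0.1515, 0.36] None
-1.5707963267948966 [0.468, -0.1515, 0.15] [-0.6   0.45  1.08  2.09 -0.52  0.89 -2.44]
```

Run:
```python
from plan import *
x,y=.4705,.1364; R=down(np.pi/2+sy)
arm.movep([x,y,.30],R); arm.move_l([x,y,.167],feed=.1,until_force=8); st("down")
arm.command_gripper(.06,20); st("60"); arm.command_gripper(.045,20); st("soft"); arm.command_gripper(.045,50); s=st("grip")
z0=s["position"][2]
arm.move_l([x,y,z0+.08],feed=.04); st("lift80"); arm.move_l([x,y,z0+.20],feed=.12); st("lift")
for n in("side","scene"): cv2.imwrite(f"pics/c_{n}.png",cams.camera(n)[:,:,::-1])
p=cv2.imread("pics/c_side.png")[120:290,200:370];q=cv2.imread("pics/c_scene.png")[80:250,200:370]
cv2.imwrite("pics/c.png",np.hstack([cv2.resize(v,None,fx=2.3,fy=2.3,interpolation=2) for v in(p,q)]))
open("z0","w").write(str(z0))
```

```text
down t 33.2 p [0.471  0.1365 0.1675] gap 0.085 F [ 0.4  0.1 -0. ] T [0.01 0.02 0.01] gf 0.0 q [-1.01  0.31  0.79  2.07 -0.29  0.86 -0.13]
60 t 33.6 p [0.4705 0.1365 0.1671] gap 0.0599 F [-0.7  0.1  0.3] T [-0.02  0.01 -0.02] gf 0.0 q [-1.01  0.31  0.79  2.08 -0.29  0.86 -0.13]
soft t 33.8 p [0.4708 0.1364 0.1672] gap 0.0538 F [ 0.7 -0.2  1.5] T [-0.01 -0.11 -0.03] gf 22.3 q [-1.01  0.31  0.79  2.07 -0.29  0.86 -0.13]
grip t 34.0 p [0.4709 0.1365 0.1673] gap 0.0533 F [-0.3 -0.6  2.2] T [-0.02 -0.05  0.05] gf 52.9 q [-1.01  0.31  0.79  2.07 -0.29  0.86 -0.13]
lift80 t 36.2 p [0.4704 0.1364 0.2471] gap 0.0536 F [-0.3  0.6 -3. ] T [ 0.02 -0.03  0.  ] gf 52.8 q [-1.09  0.19  0.84  1.99 -0.17  1.03 -0.25]
lift t 37.3 p [0.47   0.1363 0.3665] gap 0.0535 F [-0.1  0.4 -2.6] T [-0.05 -0.02  0.04] gf 52.8 q [-1.16  0.06  0.85  1.81 -0.04  1.3  -0.37]
```

View pics/c.png

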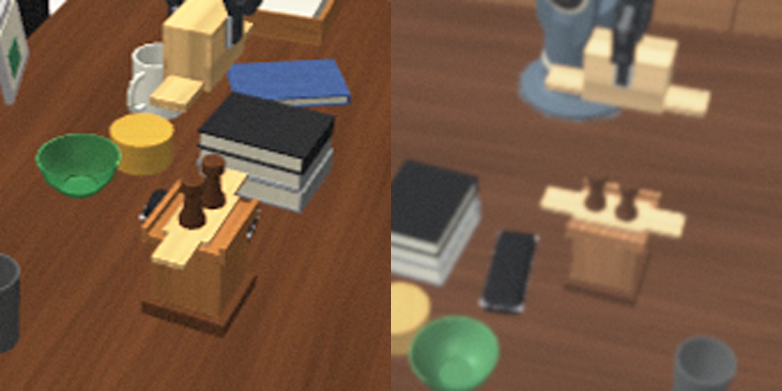

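Both rooks stand on the cover in the tray (left crop, (193,205) and (213,180)), and the block is held clear above. The pile top is now unobstructed, with corners at about (243,97), (335,128), (294,172) and (200,130) in the left crop. I'll check the pile middle with these and set the block down.

Run:
```python
from plan import *
D=cam("side"); w=np.array([atz(D,(200+u/2.3,120+v/2.3),.09) for u,v in((243,97),(335,128),(294,172),(200,130))])
print(w.round(3).tolist(),w.mean(0).round(4))
B=(w.mean(0)[:2]+[.468,-.1515])/2; print(B)
assert np.linalg.norm(B-[.468,-.1515])<.012
z0=float(open("z0").read()); R=down(np.pi/2-np.radians(7))
arm.move_l([.47,0,.36],feed=.2); arm.move_l([*B,.30],R,feed=.2)
arm.move_l([*B,z0-.042+.015],feed=.12); st("near")
print(arm.move_l([*B,z0-.042-.006],feed=.02,until_force=4)); s=st("touch"); print(s["position"][2]-(z0-.042))
arm.command_gripper(.085); st("rel")
arm.move_l([*B,.30],feed=.15); arm.move_l([.5,-.02,.42],down(0),feed=.2); shot("w5")
for n in("side","scene"): cv2.imwrite(f"pics/d_{n}.png",cams.camera(n)[:,:,::-1])
p=cv2.imread("pics/d_side.png")[120:290,200:370];q=cv2.imread("pics/w5.png")
cv2.imwrite("pics/d.png",np.hstack([cv2.resize(p,(384,384)),q[:384]])[:,:800])
st("end")
```

```text
[[0.521, -0.206, 0.09], [0.376, -0.169, 0.09], [0.402, -0.044, 0.09], [0.55, -0.099, 0.09]] [ 0.4623 -0.1296  0.09  ]
[ 0.46515142 -0.14055644]
near t 40.7 p [ 0.4657 -0.1407  0.1409] gap 0.0533 F [-0.8  0.  -3. ] T [ 0.01 -0.01  0.03] gf 52.8 q [-0.54  0.4   0.94  2.11 -0.44  0.83  0.55]
True
touch t 41.4 p [ 0.4651 -0.1405  0.1253] gap 0.0534 F [-1.7  1.6  4.4] T [ 0.15  0.07 -0.  ] gf 53.4 q [-0.51  0.43  0.91  2.12 -0.47  0.8   0.57]
1.0480748117991379e-05
rel t 41.8 p [ 0.4641 -0.14    0.1246] gap 0.085 F [-0.4  0.1  0.1] T [-0.03 -0.02  0.02] gf 0.0 q [-0.51  0.43  0.91  2.13 -0.47  0.8   0.57]
end t 44.9 p [ 0.4998 -0.0203  0.4198] gap 0.0852 F [ 0.2 -0.5  0.2] T [ 0.03  0.01 -0.03] gf 0.0 q [-1.17  0.08  1.23  1.7  -0.07  1.41 -1.5 ]
```

```bash
python3 -c "
import cv2;a=cv2.imread('pics/d.png');cv2.imwrite('pics/d2.png',a[:, :800]);print(a.shape)"
```

```text
(384, 800, 3)
```

View pics/d.png

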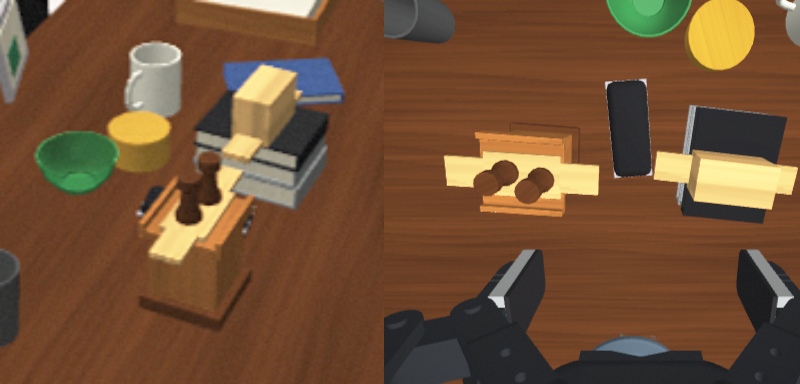

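The final view shows both rooks upright on the cover in the tray. The block lies flat on the pile, released. I'll make a last numeric check of the block against the pile middle, then hand in.

Run:
```python
from plan import *
C=load("w5")
w=np.array([atz(C,(u-384,v),.09) for u,v in((692,107),(786,118),(765,222))]); m=(w[0]+w[2])/2
print(w.round(3).tolist(),"pile mid",m.round(3)); d=np.linalg.norm(m[:2]-[.465,-.1405]); print(d)
if d<.028: arm.sleep(.5); print(arm.finish_job())
```

```text
[[0.555, -0.091, 0.09], [0.54, -0.22, 0.09], [0.387, -0.208, 0.09]] pile mid [ 0.471 -0.149  0.09 ]
0.010465025767037709
the job is handed in; nothing more can be done
None
```

I handed the job in at about 45 s on the robot's clock: both rooks stand upright on the cover in the tray, and the empty block lies flat, upside down, about 10 mm from the middle of the book pile by my measurement. I don't know the judge's verdict, because handing in returned none.

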